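# Release the latched air key on the casting bench

### The job

One of the four identical keys on the demoulding air box has been left latched down, so its air line is still on. Find it by tapping the keys lightly (a free key is at full height, gives softly and springs back; the latched one sits a little lower and feels firm), then press that key right down and let go so that it pops up level with the others. Do not push a free key much beyond half of its travel, do not pick anything up, and leave the cup, the plaster plug and the spatula where they are.

Things in the scene. Friction and masses are not known exactly. Their poses are not given: they have to be found in the camera images.
- air_box: Grey metal box, aluminium top plate, screwed to the bench; 110 mm (its x) by 250 mm (its y), 60 mm high. Origin: centre of its underside, on the bench surface; z up, x away from the robot at yaw 0 (yaw within 0.45 rad). Four identical white keys stand in a row along its y, 55 mm apart, at x = 0; caps 44 mm (x) by 34 mm (y), travel 10 mm straight down. Exactly one, any of them, is latched.
- key_1_top (a point): Centre of the top face of the left end (+y) key, y = 82.5 mm in the box's frame; moves with the key. Noisy. Every free key: top 76 mm above the bench (16 mm above the plate); gives from about 1 N, 0.5 N more per mm, 6 N at the bottom; springs back, does not latch.
- key_2_top (a point): Centre of the top face of the second from the left key, y = 27.5 mm in the box's frame; moves with the key. Noisy. The latched key, whichever it is: top rests at 72 mm, firm below about 3 N; pressed to the bottom (top at 66 mm, about 8 N) its catch lets go, and on lifting the finger it springs up to 76 mm.
- key_3_top (a point): Centre of the top face of the third from the left key, y = -27.5 mm in the box's frame; moves with the key. Noisy. Acts as told for keys 1 and 2.
- key_4_top (a point): Centre of the top face of the right end (-y) key, y = -82.5 mm in the box's frame; moves with the key. Noisy. Acts as told for keys 1 and 2.
- cup: Bystander: loose white porcelain cup without handle, 76 mm across the rim and 75 mm high, standing upright beyond the box (its +x side). Origin: centre of its underside.
- plug: Bystander: loose round plaster plug, 52 mm across and 52 mm high, standing beside the left (+y) end of the box. Origin: centre of its underside.
- spatula: Bystander: loose spatula, 180 mm long, lying flat on the bench along the robot's side of the box (its -x side). Origin: on its underside.

How it is judged:
By the outcome, as a careful person would: the job done as asked, in the order asked, and still so for the second after the job is handed in, with the robot touching nothing.
It also fails if it takes over 45 s, if anything falls off the work surface, if the arm or the gripper's body presses on something with over 40 N, if the wrist force passes 120 N, or if a joint passes its speed limit or range.

### The arm

A 6-joint arm with a two-finger parallel gripper is mounted at the origin on the work surface. World frame = base frame: x ahead of the robot, y to its left, z up, the work surface at z = 0. Lengths are in mm, angles in rad, forces in N, time in s.
With the tool pointing down it reaches from about 400 to 925 mm from the base axis. Payload 3.4 kg.
Tool frame: the origin (TCP) lies midway between the tips of the shut fingers; the grasp point (between the pads) lies 19 mm behind it; z points along the fingers, y is the line along which they close (so a half turn about z gives the same grasp; the last joint's range is limited). The gripper opens to 85 mm and grips with 20 to 120 N. Pads are 22 mm wide; open, the fingers measure 114 mm over their backs; the gripper's body (76 mm by 85 mm) begins 54 mm behind the grasp point. The pads swing forward as they close: fully open they stand 13 mm farther back than shut.
Start: joints at [-1.296, 0.307, 1.506, -0, 1.328, -0.073], TCP at [196.494, -540.39, 231.305] pointing down, gripper open.
Joint ranges: [-3.12, 3.12], [-1.05, 2.28], [0.14, 2.33], [-1.42, 4.57], [0.1, 2.73], [-2.68, 2.68]. Speed limits (rad/s): [2.57, 2.57, 3.14, 3.14, 3.14, 3.14].

### API

Orientations are given as [roll, pitch, yaw] about the fixed x, y, z axes, in that order (R = Rz(yaw) Ry(pitch) Rx(roll)).
In Python, from bench import r gives the robot as it stands.
- The arm moves only by the tool play_rows, never from a script. Its argument "moves" is a list of rows, each a list of 3 entries, a list of its own where there are three numbers: the opening, from 0 (shut) to 1 (fully open), then the shift along the tool's x, y, z in m, then the turn, a rotation vector about the tool's x, y, z in rad. In form: [[jaw, [tx, ty, tz], [ax, ay, az]], ...]. A call has 1 to 20 rows; each row is the pose to reach, as a shift and turn from the pose commanded when the call began, along the tool's axes at that moment; what a row does not reach only later rows make up. A row lasts 1/8 s, in which the tool goes at most 62.5 mm and 10.7 degrees, less where a joint would pass 70% of its speed; a pose out of reach is approached as far as the arm can. A call with a gripper value outside its range is refused whole. The fingers move at their own pace and stop on an object; "grip_force" is the grip in N (left out, the last holds). Time passes only in rows, so rows that repeat a pose let the fingers close. It gives the time, the measured TCP pose, the force, the opening and the grip force at its end, in the units of the state.
- r.get_state(): the state, without advancing time (a new reading comes with each control period).
- r.camera(name): name is "scene" or "top"; returns a dict with "image" (400x640x3 uint8, red, green, blue), "depth" (400x640 float32, mm along the optical axis (not along the pixel's ray), 0 where there is no reading), "fx", "fy", "cx", "cy" (pixels), "k1" (the pictures are not rectified: a ray, as slopes to the right and down, at radius r is drawn at 1 + k1 r^2 times it, then the intrinsics apply), "R" (3x3) and "t" (3): a world point X has camera coordinates R X + t. Camera axes: x right, y down, z forward; pixel columns grow to the right and rows downward; lengths in mm; the calibration is good to about 2 mm. A picture is of the moment at which its call begins.
- r.finish_job(): hands the job in; it is judged then, once.
The state is a dict: "time_s": time; "q": joint angles; "qd": joint speeds; "joint_efforts": joint torques, N m; "eef_pos": TCP position; "tcp_rot": TCP orientation; "ft_force": force on the tool from outside, world axes, zero at the start; "wrist_torque": the same for the moment, N m; "width": finger opening in mm; "grip_force": force on a finger pad.
Only numpy, scipy, OpenCV 4.12 (cv2) and the standard library are available. Lean on these libraries where they do the work, as an engineer would, in place of code of your own. Each camera call takes 0.05 s, during which the arm holds its last target. There are 200 camera calls.

## Working session

There is one attempt and no reset: what is moved stays moved. The work goes in short steps, Python scripts to look and compute and a tool call to move; the robot and the scene stay as the last step left them, time stands still between calls to the robot, and variables do not carry over. Pictures are saved under pics/ and viewed, at most 10 in all, crops included, and the job is handed in when it is done.

Besides the shell and the picture viewer there is one more tool, called as name([rows], argument=value, ...), one row to a line, values as JSON. play_rows: Moves the arm, as the interface text tells. Its arguments: {"type":"object","properties":{"moves":{"type":"array"},"grip_force":{"type":"number"}},"required":["moves"]}

```bash
mkdir -p pics; ls; python3 - <<'E'
from bench import r
import cv2,numpy as np
for n in("top","scene"):
    c=r.camera(n); cv2.imwrite(f"pics/{n}1.png",c["image"][:,:,::-1]); np.savez(f"{n}1.npz",**c)
    print(n,[c[k] for k in("fx","fy","cx","cy","k1")],c["R"],c["t"])
print(r.get_state())
E
```

```text
pics
top [434.849082542022, 434.849082542022, 317.47558185499304, 201.18182085780504, -0.008956229545140618] [[ 0.00727711 -0.99989385  0.01262235]
 [-0.99908813 -0.00780114 -0.04197681]
 [ 0.04207082 -0.01230537 -0.99903885]] [104.25313491 587.02861049 974.82410751]
scene [373.13893963258215, 373.13893963258215, 318.6060494383552, 201.61361863496518, -0.07361430256202346] [[-0.07288565  0.99726555  0.01221055]
 [ 0.83443215  0.06768162 -0.54693892]
 [-0.54626978 -0.02967512 -0.83708346]] [ -69.93729453 -441.16714015 1058.51548182]
{'time_s': 0.1, 'q': array([-1.29548837e+00,  3.07514757e-01,  1.50753989e+00,  8.60436230e-06,
        1.32838373e+00, -7.34744468e-02]), 'qd': array([-5.30345981e-04, -2.60454972e-03, -4.54435696e-03,  1.32608687e-03,
        1.60320332e-05,  2.17440312e-03]), 'joint_efforts': array([ 4.06785739e-04, -4.58531642e+01, -2.52609193e+01, -8.69238283e-05,
        5.59055348e-03,  9.23413836e-06]), 'eef_pos': array([ 196.3338014 , -539.7854847 ,  230.46473157]), 'tcp_rot': array([-3.13975252e+00, -1.43818140e-04,  3.48780193e-01]), 'ft_force': array([ 0.88764527,  0.10888181, -1.08447936]), 'wrist_torque': array([-0.00546294, -0.00727019,  0.00081652]), 'grip_force': 0.0, 'width': 85.53530083246575}
```

View pics/top1.png

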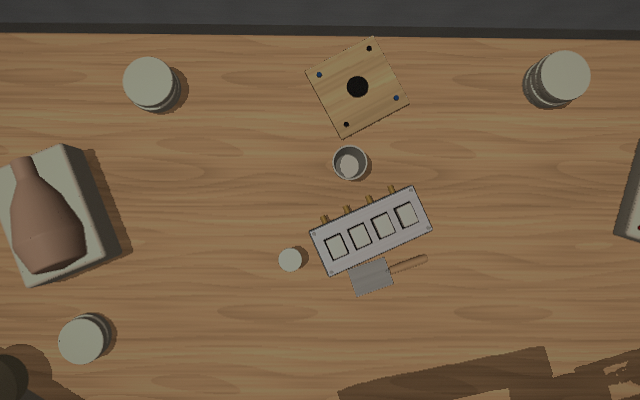

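View pics/scene1.png

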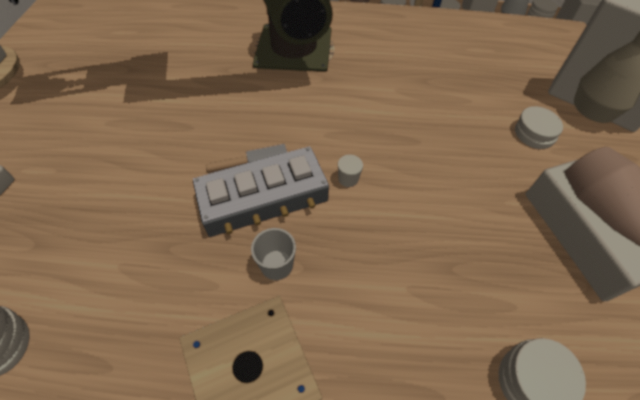

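The top view shows the box with keys 1–4 at about (336,247), (360,237), (383,226) and (406,215). The plug is at (290,260), the cup at (350,163) and the spatula at (375,275). The scene view shows the same layout.

```bash
cat > h.py <<'E'
import numpy as np,cv2
def ray(c,uv,z):
    K=np.array([[c["fx"],0,c["cx"]],[0,c["fy"],c["cy"]],[0,0,1.]]); uv=np.float64(uv).reshape(-1,1,2)
    s=cv2.undistortPoints(uv,K,np.array([float(c["k1"]),0,0,0])).reshape(-1,2)
    d=np.c_[s,np.ones(len(s))]@c["R"]; o=-c["R"].T@c["t"]
    return o+d*((z-o[2])/d[:,2])[:,None]
E
python3 - <<'E'
from h import *
for n,seeds in(("top",[(336,247),(360,237),(383,226),(406,215)]),("scene",[(301,167),(273,176),(246,184),(217,192)])):
    c=np.load(n+"1.npz"); im=c["image"].astype(int)
    P=[]
    for s in seeds:
        print(im[s[1],s[0]],im[s[1]-12,s[0]+14])
        ref=im[s[1],s[0]]
        m=(np.abs(im-ref).max(2)<22).astype(np.uint8)
        _,l,st,ce=cv2.connectedComponentsWithStats(m,connectivity=4)
        k=l[s[1],s[0]]; p=ray(c,ce[k],76)[0]; P.append(p)
        d=c["depth"][l==k]; X=None
        ys,xs=np.where(cv2.erode((l==k).astype(np.uint8),np.ones((5,5)))>0)
        dep=c["depth"][ys,xs]
        r1=ray(c,np.c_[xs,ys],76); o=-c["R"].T@c["t"]
        zc=(r1@c["R"].T+c["t"])[:,2]; z=o[2]+(76-o[2])*dep/zc
        print(n,st[k],ce[k].round(1),p.round(1),"z",np.median(z).round(1),z.std().round(1))
    P=np.array(P); v=P[0]-P[3]; print("centre",P.mean(0).round(1),"yaw",np.arctan2(-v[0],v[1]),"len",np.linalg.norm(v))
E
```

```text
[144 145 133] [30 27 24]
top [326 236  21  23 291] [336.2 246.6] [487.7  69.2  76. ] z 77.4 1.5
[143 143 132] [67 61 55]
top [350 225  21  23 290] [359.7 235.9] [510.8  19.6  76. ] z 73.4 78.7
[144 144 132] [64 58 53]
top [373 214  21  23 287] [383.4 225.1] [533.7 -30.7  76. ] z 77.4 79.2
[144 142 131] [104 105 103]
top [ 310  187  121   89 3780] [373.  229.8] [523.8  -8.5  76. ] z 61.5 65.7
centre [514.   12.4  76. ] yaw 0.4346637571943564 len 85.70754549249203
[151 142 133] [132 112  94]
scene [ 195  148  131   71 4100] [258.1 181.6] [533.8  -6.4  76. ] z 62.3 42.0
[152 142 134] [98 95 92]
scene [ 195  148  131   71 4049] [258.1 181.6] [533.8  -6.3  76. ] z 62.3 40.8
[151 143 134] [114 110 108]
scene [ 195  148  131   71 4096] [258.1 181.7] [533.8  -6.5  76. ] z 62.3 42.1
[150 142 133] [137 133 130]
scene [ 195  148  131   71 4147] [258.1 181.7] [533.9  -6.3  76. ] z 62.3 41.6
centre [533.8  -6.4  76. ] yaw 2.6368591652951285 len 0.127796651222819
```

play_rows([
  [0,[0.4955,-0.309,0.12],[0,0,-0.082]],
  [0,[0.4955,-0.309,0.12],[0,0,-0.082]],
  [0,[0.4955,-0.309,0.12],[0,0,-0.082]],
  [0,[0.4955,-0.309,0.12],[0,0,-0.082]],
  [0,[0.4955,-0.309,0.12],[0,0,-0.082]],
  [0,[0.4955,-0.309,0.12],[0,0,-0.082]],
  [0,[0.4955,-0.309,0.12],[0,0,-0.082]],
  [0,[0.4955,-0.309,0.12],[0,0,-0.082]],
  [0,[0.4955,-0.309,0.12],[0,0,-0.082]],
  [0,[0.4955,-0.309,0.12],[0,0,-0.082]],
  [0,[0.4955,-0.309,0.12],[0,0,-0.082]],
  [0,[0.4955,-0.309,0.12],[0,0,-0.082]],
  [0,[0.4955,-0.309,0.12],[0,0,-0.082]],
  [0,[0.4955,-0.309,0.12],[0,0,-0.082]],
  [0,[0.4955,-0.309,0.12],[0,0,-0.082]],
])

```text
time_s: 1.98
eef_pos: [556.3, -81.4, 111.6]
tcp_rot: [3.141, -0.0, 0.43]
ft_force: [0.3, -0.6, -0.0]
width: -0.2
grip_force: 0.0
```

```bash
python3 - <<'E'
from bench import r
import cv2
c=r.camera("scene"); im=c["image"][110:250,150:380,::-1]
cv2.imwrite("pics/s2.png",cv2.resize(im,None,fx=3,fy=3,interpolation=cv2.INTER_CUBIC))
s=r.get_state(); print({k:s[k] for k in("time_s","eef_pos","tcp_rot","ft_force","width")})
E
```

```text
{'time_s': 2.025, 'eef_pos': array([556.35340642, -81.271886  , 111.56392448]), 'tcp_rot': array([ 3.14136564e+00, -2.46482580e-04,  4.29728286e-01]), 'ft_force': array([0.03031194, 0.74481061, 0.02209428]), 'width': 0.29489156523968457}
```

View pics/s2.png

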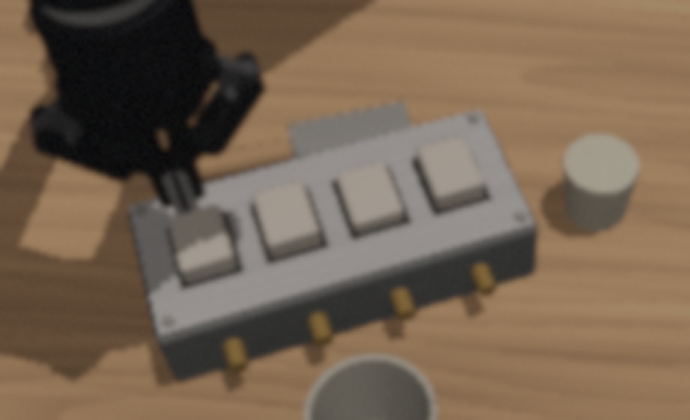

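The shut fingertips are at crop (180,190), hovering over key 4. Next I tap it lightly.

play_rows([
  [0,[0,0,0.025],[0,0,0]],
  [0,[0,0,0.032],[0,0,0]],
  [0,[0,0,0.035],[0,0,0]],
  [0,[0,0,0.037],[0,0,0]],
  [0,[0,0,0.038],[0,0,0]],
  [0,[0,0,0.038],[0,0,0]],
  [0,[0,0,0.038],[0,0,0]],
])

```text
time_s: 2.9
eef_pos: [556.5, -80.7, 73.6]
tcp_rot: [3.141, -0.0, 0.431]
ft_force: [-2.6, -0.8, 2.4]
width: 0.2
grip_force: 1.1
```

```bash
cat > f.py <<'E'
from bench import r
s=r.get_state(); print(s["time_s"],s["eef_pos"].round(2),s["ft_force"].round(2),s["wrist_torque"].round(3))
E
python3 f.py
```

```text
2.9 [556.52 -80.7   73.63] [-2.6  -0.81  2.42] [-0.039  0.326 -0.015]
```

Key 4 gives 2.4 N at 73.6 mm, so it is free. Key 3 next.

play_rows([
  [0,[0,0,-0.02],[0,0,0]],
  [0,[0,0,-0.025],[0,0,0]],
  [0,[0,-0.03,-0.025],[0,0,0]],
  [0,[0,-0.055,-0.025],[0,0,0]],
  [0,[0,-0.055,-0.025],[0,0,0]],
  [0,[0,-0.055,-0.01],[0,0,0]],
  [0,[0,-0.055,-0.005],[0,0,0]],
  [0,[0,-0.055,-0.002],[0,0,0]],
  [0,[0,-0.055,0],[0,0,0]],
  [0,[0,-0.055,0],[0,0,0]],
  [0,[0,-0.055,0],[0,0,0]],
])

```text
time_s: 4.28
eef_pos: [533.7, -30.9, 73.5]
tcp_rot: [3.141, -0.0, 0.431]
ft_force: [-0.7, -1.2, 1.9]
width: -0.2
grip_force: 1.1
```

play_rows([
  [0,[0,0,-0.02],[0,0,0]],
  [0,[0,0,-0.025],[0,0,0]],
  [0,[0,-0.03,-0.025],[0,0,0]],
  [0,[0,-0.055,-0.025],[0,0,0]],
  [0,[0,-0.055,-0.025],[0,0,0]],
  [0,[0,-0.055,-0.01],[0,0,0]],
  [0,[0,-0.055,-0.005],[0,0,0]],
  [0,[0,-0.055,-0.002],[0,0,0]],
  [0,[0,-0.055,0],[0,0,0]],
  [0,[0,-0.055,0],[0,0,0]],
  [0,[0,-0.055,0],[0,0,0]],
])

```text
time_s: 5.65
eef_pos: [510.8, 19.2, 73.5]
tcp_rot: [3.141, -0.0, 0.431]
ft_force: [0.3, 0.1, 0.6]
width: -0.1
grip_force: 0.0
```

play_rows([
  [0,[0,0,-0.02],[0,0,0]],
  [0,[0,0,-0.025],[0,0,0]],
  [0,[0,-0.03,-0.025],[0,0,0]],
  [0,[0,-0.055,-0.025],[0,0,0]],
  [0,[0,-0.055,-0.025],[0,0,0]],
  [0,[0,-0.055,-0.01],[0,0,0]],
  [0,[0,-0.055,-0.005],[0,0,0]],
  [0,[0,-0.055,-0.002],[0,0,0]],
  [0,[0,-0.055,0],[0,0,0]],
  [0,[0,-0.055,0],[0,0,0]],
  [0,[0,-0.055,0],[0,0,0]],
])

```text
time_s: 7.02
eef_pos: [487.9, 69.1, 73.6]
tcp_rot: [3.141, -0.0, 0.431]
ft_force: [-0.7, -2.1, 1.5]
width: -0.0
grip_force: 1.1
```

Key 2 shows no contact at 73.5 mm, while keys 1, 3 and 4 all push back. I'll go back to key 2 and tap slightly lower to confirm.

play_rows([
  [0,[0,0,-0.02],[0,0,0]],
  [0,[0,0,-0.025],[0,0,0]],
  [0,[0,0.03,-0.025],[0,0,0]],
  [0,[0,0.055,-0.025],[0,0,0]],
  [0,[0,0.055,-0.025],[0,0,0]],
  [0,[0,0.055,-0.01],[0,0,0]],
  [0,[0,0.055,-0.003],[0,0,0]],
  [0,[0,0.055,0],[0,0,0]],
  [0,[0,0.055,0],[0,0,0]],
  [0,[0,0.055,0],[0,0,0]],
])

```text
time_s: 8.28
eef_pos: [510.8, 19.5, 73.5]
tcp_rot: [3.141, -0.0, 0.431]
ft_force: [0.4, 0.5, -1.1]
width: 0.1
grip_force: 0.0
```

play_rows([
  [0,[0,0,0.001],[0,0,0]],
  [0,[0,0,0.002],[0,0,0]],
  [0,[0,0,0.002],[0,0,0]],
  [0,[0,0,0.002],[0,0,0]],
])

```text
time_s: 8.78
eef_pos: [510.9, 19.3, 71.7]
tcp_rot: [3.141, -0.001, 0.431]
ft_force: [0.3, 0.0, 4.1]
width: 0.0
grip_force: 2.1
```

Key 2 is confirmed latched: no force at 73.5 mm and 4 N at 71.7 mm. Now I press it right down.

play_rows([
  [0,[0,0,0.002],[0,0,0]],
  [0,[0,0,0.004],[0,0,0]],
  [0,[0,0,0.005],[0,0,0]],
  [0,[0,0,0.006],[0,0,0]],
  [0,[0,0,0.006],[0,0,0]],
  [0,[0,0,0.006],[0,0,0]],
])

```text
time_s: 9.52
eef_pos: [510.9, 19.3, 66.0]
tcp_rot: [3.141, -0.001, 0.431]
ft_force: [-1.7, 0.8, 7.8]
width: 0.1
grip_force: 4.1
```

Measured height is 66.0 mm at 7.8 N. I push about 1 mm more to be sure it reaches the stop.

play_rows([
  [0,[0,0,0.0005],[0,0,0]],
  [0,[0,0,0.001],[0,0,0]],
  [0,[0,0,0.001],[0,0,0]],
  [0,[0,0,0.001],[0,0,0]],
])

```text
time_s: 10.02
eef_pos: [511.0, 19.3, 65.9]
tcp_rot: [3.141, -0.001, 0.431]
ft_force: [-3.1, 0.1, 15.6]
width: -0.1
grip_force: 7.8
```

It is on the stop at 15.6 N. I lift off, then tap lightly again to check it has popped up.

play_rows([
  [0,[0,0,-0.005],[0,0,0]],
  [0,[0,0,-0.02],[0,0,0]],
  [0,[0,0,-0.03],[0,0,0]],
  [0,[0,0,-0.03],[0,0,0]],
  [0,[0,0,-0.03],[0,0,0]],
  [0,[0,0,-0.015],[0,0,0]],
  [0,[0,0,-0.011],[0,0,0]],
  [0,[0,0,-0.009],[0,0,0]],
  [0,[0,0,-0.009],[0,0,0]],
  [0,[0,0,-0.009],[0,0,0]],
])

```text
time_s: 11.28
eef_pos: [510.1, 19.3, 73.3]
tcp_rot: [-3.141, 0.001, 0.431]
ft_force: [-1.9, -0.4, 1.9]
width: 0.3
grip_force: 1.2
```

play_rows([
  [0,[0,0,-0.02],[0,0,0]],
  [0,[0,0,-0.05],[0,0,0]],
  [0,[0,0,-0.1],[0,0,0]],
  [0,[0,0,-0.15],[0,0,0]],
  [0,[-0.06,0.1,-0.17],[0,0,0]],
  [0,[-0.06,0.16,-0.17],[0,0,0]],
  [0,[-0.06,0.2,-0.17],[0,0,0]],
  [0,[-0.06,0.25,-0.17],[0,0,0]],
  [0,[-0.06,0.25,-0.17],[0,0,0]],
  [0,[-0.06,0.25,-0.17],[0,0,0]],
  [0,[-0.06,0.25,-0.17],[0,0,0]],
  [0,[-0.06,0.25,-0.17],[0,0,0]],
])

```text
time_s: 12.78
eef_pos: [560.1, -231.2, 243.5]
tcp_rot: [-3.141, 0.0, 0.433]
ft_force: [-0.5, 0.8, 0.5]
width: -0.1
grip_force: 0.0
```

```bash
python3 f.py; python3 - <<'E'
from bench import r
import cv2
c=r.camera("top"); cv2.imwrite("pics/t3.png",c["image"][:,:,::-1])
for p in [(336,247),(360,236),(383,225),(406,215)]: 
    import numpy as np; print(np.median(c["depth"][p[1]-4:p[1]+5,p[0]-4:p[0]+5]))
a=np.load("top1.npz")["depth"]
for p in [(336,247),(360,236),(383,225),(406,215)]: print(np.median(a[p[1]-4:p[1]+5,p[0]-4:p[0]+5]))
E
```

```text
12.775 [ 560.06 -231.16  243.49] [-0.49  0.75  0.52] [ 0.04  -0.017 -0.046]
917.0533
918.4995
920.5679
922.1356
917.53345
922.51355
920.31165
921.94476
```

View pics/t3.png

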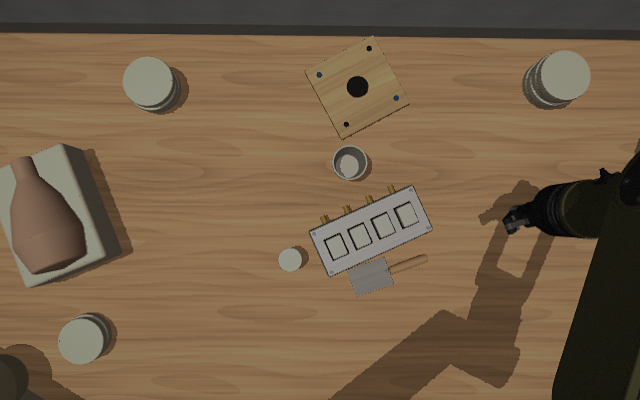

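The picture shows the cup (350,163), the plug (290,260) and the spatula (375,275) where they were, and the arm clear of everything at (515,222). Depth shows key 2 (360,236) has risen 4 mm, level with the others.

```bash
python3 -c "
from bench import r
print(r.finish_job())"
```

```text
the job is handed in; nothing more can be done
None
```

Key 2 (second from the left) was the latched one; I pressed it right down, it popped up level with the others, the cup, plug and spatula stayed where they were, and the job is handed in at about 13 s.

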